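# Seat a blank in the sliding fence corner and bring its scribed cross under the punch

## Robot

A 6-joint arm with a two-finger parallel gripper is mounted at the origin on the work surface. World frame = base frame: x ahead of the robot, y to its left, z up, the work surface at z = 0. Lengths are in mm, angles in rad, forces in N, time in s.
With the tool pointing down it reaches from about 350 to 775 mm from the base axis. Payload 7.3 kg.
Tool frame: the origin (TCP) lies at the very end of the fingers, on their centre line; the grasp point (between the pads) lies 19 mm behind it; z points along the fingers, y is the line along which they close (so a half turn about z gives the same grasp; the last joint's range is limited). The gripper opens to 92 mm and grips with 3 to 60 N. Pads are 19 mm wide; open, the fingers measure 130 mm over their backs; the gripper's body (75 mm by 190 mm) begins 47 mm behind the grasp point.
Start: joints at [0.972, 0.342, 1.524, -0, 1.275, -0.146], TCP at [229.669, 472.12, 226.741] pointing down, gripper open.
Joint ranges: [-2.53, 2.53], [-0.77, 2.02], [0.04, 2.7], [-1, 4.14], [0.28, 2.66], [-3.11, 3.11]. Speed limits (rad/s): [2.57, 2.57, 3.14, 3.14, 3.14, 3.14].

## Interface

Orientations are given as [roll, pitch, yaw] about the fixed x, y, z axes, in that order (R = Rz(yaw) Ry(pitch) Rx(roll)).
In Python, from plant import bot gives the robot as it stands.
- The arm moves only by the tool jog_arm, never from a script. Its argument "targets" is a list of rows, each an object with "xyz": the shift along the tool's x, y, z as a fraction of full scale, a list of three; "spin": the turn about the tool's z as a fraction of full scale. In form: [{"xyz": [x, y, z], "spin": spin}, ...]. A call has exactly 10 rows; each row shifts and turns the commanded pose from where the row before left it, along the tool's axes as they then stand; what a row does not reach is not made up. Full scale, the value 1, is 80 mm for a shift and 0.1 rad for a turn. A row lasts 1/8 s, in which the tool goes at most 62.5 mm and 10.7 degrees, less where a joint would pass 70% of its speed; a pose out of reach is approached as far as the arm can. A call with a number of a shift or a turn outside -1 to 1 is refused whole. A call with a gripper value outside its range is refused whole. "gripper" is the opening in per cent of the stroke, from 0 (shut) to 100 (fully open), set as the call begins (left out, the last holds). The fingers move at their own pace and stop on an object; the grip force is fixed at half the most. Time passes only in rows, so rows that do not move let the fingers close, or fill a call up. It gives the time, the measured TCP pose, the force, the opening and the grip force at its end, in the units of the state.
- bot.get_obs(): the state, without advancing time (a new reading comes with each control period).
- bot.capture(name): name is "scene" or "top"; returns the picture (400x640x3 uint8, blue, green, red); there is no depth.
- bot.get_calibration(name): a dict with "vfov" (degrees; the focal length in pixels is half the picture's height over the tangent of half this angle, whatever the lens; pixels are square), "cx", "cy" (the principal point, pixels), "eye" and "rotation" of the camera in the world. Camera axes: x right, y down, z forward; pixel columns grow to the right and rows downward; lengths in mm; the calibration is good to about 2 mm. A picture is of the moment at which its call begins. get_calibration takes no time and is no camera call.
- bot.close_job(): hands the job in; it is judged then, once.
The state is a dict: "time": time; "joint_positions": joint angles; "dq": joint speeds; "tau": joint torques, N m; "tool_pos": TCP position; "tcp_rot": TCP orientation; "contact_force": force on the tool from outside, world axes, zero at the start; "moment": the same for the moment, N m; "grip_width": finger opening in mm; "finger_force": force on a finger pad.
Only numpy, scipy, OpenCV 4.12 (cv2) and the standard library are available. Lean on these libraries where they do the work, as an engineer would, in place of code of your own. Each camera call takes 0.05 s, during which the arm holds its last target. There are 200 camera calls.

## Task

Lay the aluminium blank on the sliding carriage, scribed face up, and gently push it square and flush into the corner of the fence: the blank's corner beside the scribed cross goes into the inside corner, its long side tight along the long fence and its end tight against the short stop. Slide the carriage so that the centre of the cross sits directly under the tip of the fixed punch, and leave it there with the blank still tight in the corner. Press gently, so that the lightly clamped fence is not shoved out of its setting on the carriage, and do not disturb the spanner, the flange or the parts bin.

Things in the scene. Friction and masses are not known exactly. Their poses are not given: they have to be found in the camera images.
- blank: Loose aluminium bar, 50 (its x) by 120 (its y) by 20 mm thick, 0.2 to 0.4 kg; grip it across the 50 mm. Origin at the centre of its underside, z up. Its top bears a thin scribed cross with a dark dot near the corner (+x, +y), and two dark 12 mm holes side by side near the -y end. Starts flat on the bench, scribed face up, to the right (-y) of the bed.
- corner (a point): Lower edge of the blank's marked corner: at (+25, +60, 0) mm in the blank's frame; it belongs in the fence's inside corner.
- mark (a point): Centre of the scribed cross on the blank's top face: at (+11, +38, 20) mm in the blank's frame, so 14 mm in from the long side and 22 mm in from the end that go against the fence.
- fence_corner (a point): Inside corner of the dark L-shaped fence, 22 mm high, at the height of the carriage top (26 mm above the bench); x points into the long fence, y into the end stop, z up. Long fence: face at x = 0, y -152 to +12 mm, 14 mm thick. End stop: face at y = 0, x -50 to 0, 12 mm thick. Flat carriage top: x -115 to 0, y -170 to +80.
- fence (a joint): Setting of the fence across the carriage, in m: 0 as set at the start, grows towards fence +x. It is only friction-clamped: a push of more than about 7 N into the long fence makes it slip out of its setting (it stays where it is pushed).
- carriage (a joint): Slide of the carriage (a flat steel plate, 130 by 250 by 12 mm) along the fence's y axis, in m: grows towards fence +y, stops at -0.040 and +0.040. A stiff slide: about 14 N are needed to move it, and it stays where it is left. It carries the fence and the knob.
- knob (a point): Upright black round knob on the carriage for sliding it: 26 mm diameter, 22 mm tall, on a 16 mm diameter neck; this point is the middle of its height, 55 mm above the bench (the knob's top is at 66 mm). Stands at (-90, +55) mm in the fence's x, y. It does not turn.
- bed: Dark steel base plate on the bench, fixed, 160 (x) by 340 (y) by 14 mm thick; origin at the centre of its underside; same axes as the fence. The carriage slides on top of it.
- punch_stand: Fixed green stand behind the long fence, same axes as the bed: origin under its foot (75 by 80 by 22 mm); a 24 mm round column 212 mm high; at 165 mm height an arm 12 mm wide reaches 104 mm towards its own -x and carries the upright 11 mm round steel punch, which spans 56 to 201 mm above the bench.
- punch_tip (a point): Point of the fixed centre punch, looking down, 56 mm above the bench, 10 mm over the top of a blank lying on the carriage. It lies above the line where the mark of a flush blank travels as the carriage slides.
- spanner: Loose steel open-ended spanner lying on the bench, a bystander; origin in the middle of its underside.
- flange: Loose steel disc with a hole, 90 mm diameter, 14 mm thick, a bystander; origin at the centre of its underside.
- parts_bin: Empty blue plastic bin, 130 by 100 by 60 mm, a bystander; origin at the centre of its underside.
There are look-alikes about, which are no part of the job. Several things have the shape of the blank; the one meant has the colours described above.

How it is judged (in metres and radians):
At the end, for the whole second after the job is handed in: The blank lies flat on the carriage, its marked corner within 1.5 mm of both faces of the fence corner, its long side within 0.01 rad of the long fence; the fence within 1.5 mm of its setting; the cross within 3 mm horizontally of the punch tip; all at rest; bystanders where they were (x of corner in the frame of fence_corner between -0.0015 and 0.002 m and y of corner in the frame of fence_corner between -0.0015 and 0.002 m and angle between the y axis of blank and the y axis of fence_corner, either way round below 0.01 rad and angle between blank's own z axis and vertical below 0.02 rad and z of corner in the frame of fence_corner between -0.0025 and 0.0025 m and value of joint fence between -0.0015 and 0.0015 m and horizontal distance between mark and punch_tip below 0.003 m and linear speed of blank below 0.01 m/s and velocity of joint carriage between -0.005 and 0.005 m/s); the robot touches nothing.
It fails at once if the spanner is moved by more than 20 mm (distance of spanner from where it was at the start of the episode above 0.02 m).
It fails at once if the flange is moved by more than 20 mm (distance of flange from where it was at the start of the episode above 0.02 m).
It fails at once if the parts bin is moved by more than 20 mm (distance of parts_bin from where it was at the start of the episode above 0.02 m).
It also fails if it takes over 72 s, if anything falls off the work surface, if the arm or the gripper's body presses on something with over 40 N, if the wrist force passes 120 N, or if a joint passes its speed limit or range.

## Working session

There is one attempt and no reset: what is moved stays moved. The work goes in short steps, Python scripts to look and compute and a tool call to move; the robot and the scene stay as the last step left them, time stands still between calls to the robot, and variables do not carry over. Pictures are saved under pics/ and viewed, at most 10 in all, crops included, and the job is handed in when it is done.

Besides the shell and the picture viewer there is one more tool, called after "Emit:" as name(argument=value, ...), one argument or row to a line, values as JSON. jog_arm: Moves the arm, as the interface text tells. Shift numbers are shares of 80 mm and turn numbers shares of 0.1 rad, none past 1 either way. Its arguments: {"type":"object","properties":{"targets":{"type":"array","items":{"type":"object","properties":{"xyz":{"type":"array","items":{"type":"number"}},"spin":{"type":"number"}}}},"gripper":{"type":"number"}},"required":["targets"]}

```bash
mkdir -p pics; ls; python3 - <<'E'
from plant import bot
import cv2
for n in("scene","top"):
    c=bot.get_calibration(n);print(n,c)
    cv2.imwrite(f"pics/{n}0.png",bot.capture(n))
print(bot.get_obs())
E
```

```text
pics
scene {'vfov': 44.28272461255638, 'cx': 315.2861921293844, 'cy': 202.37034925396583, 'eye': array([1169.86875403,  824.10254875, 1276.72117455]), 'rotation': array([-2.41658488, -0.00995165,  2.48023119])}
top {'vfov': 45.84177899350286, 'cx': 325.52948265904786, 'cy': 203.0576633536745, 'eye': array([ 374.10753643,   -8.92013668, 1556.05180432]), 'rotation': array([-3.04501703,  0.00485237, -1.57814922])}
{'time': 0.1, 'joint_positions': array([ 9.71998886e-01,  3.42640568e-01,  1.52487295e+00,  1.87681375e-05,
        1.27539107e+00, -1.46032654e-01]), 'dq': array([ 0.00039414, -0.00239936, -0.0017403 ,  0.0006013 ,  0.00089582,
        0.00132813]), 'tau': array([ 1.78096474e-03, -4.32000124e+01, -2.44693816e+01,  7.18659908e-02,
        5.24919725e-02, -2.35393895e-05]), 'tool_pos': array([229.46119647, 471.82487646, 226.13787384]), 'tcp_rot': array([-3.14029729e+00, -2.08662041e-04,  2.68882226e+00]), 'contact_force': array([0.65755004, 0.70990284, 0.13950156]), 'moment': array([0.00929451, 0.01435339, 0.02395276]), 'finger_force': 0.0, 'grip_width': 91.88099772078779}
```

View pics/scene0.png

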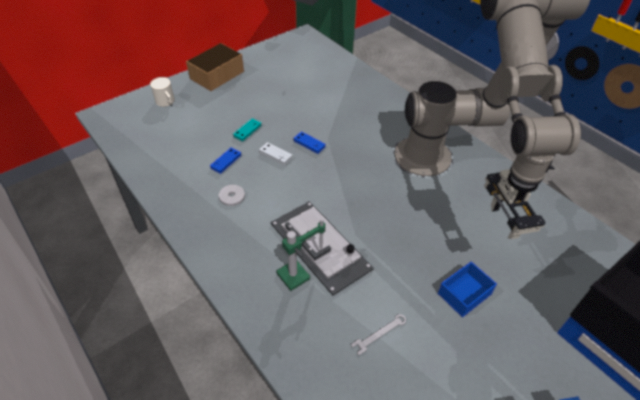

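View pics/top0.png

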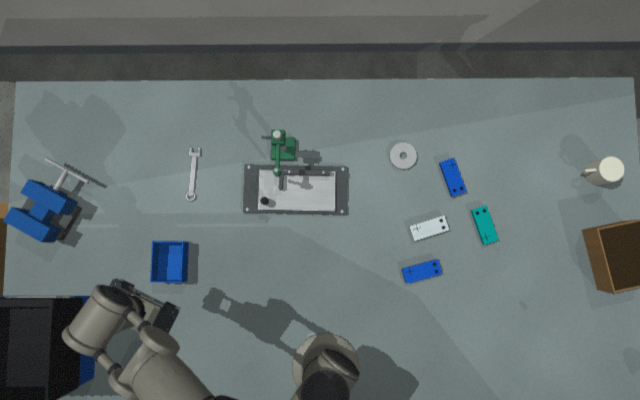

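Candidates for the blank in top view: silver (430,229), teal (485,226), blue (453,177) and blue (422,271). Only the silver one has aluminium colour with dark holes, so I'll confirm it in a crop.

```bash
python3 - <<'E'
import cv2,numpy as np
t=cv2.imread("pics/top0.png");s=cv2.imread("pics/scene0.png")
up=lambda im,x,y,w,h,k:cv2.resize(im[y:y+h,x:x+w],None,fx=k,fy=k,interpolation=cv2.INTER_CUBIC)
a=up(t,235,120,125,100,6.4) # 800x640
a=up(t,236,124,116,95,5) #580x475
b=up(t,404,208,54,40,4)#216x160
c=up(s,252,134,54,40,4)
o=np.zeros((475,800,3),np.uint8);o[:475,:580]=a;o[:160,582:798]=b;o[170:330,582:798]=c
cv2.imwrite("pics/c1.png",o)
cv2.imwrite("pics/c2.png",up(s,262,195,120,105,5.5))
E
```

```text
(no output)
```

View pics/c1.png

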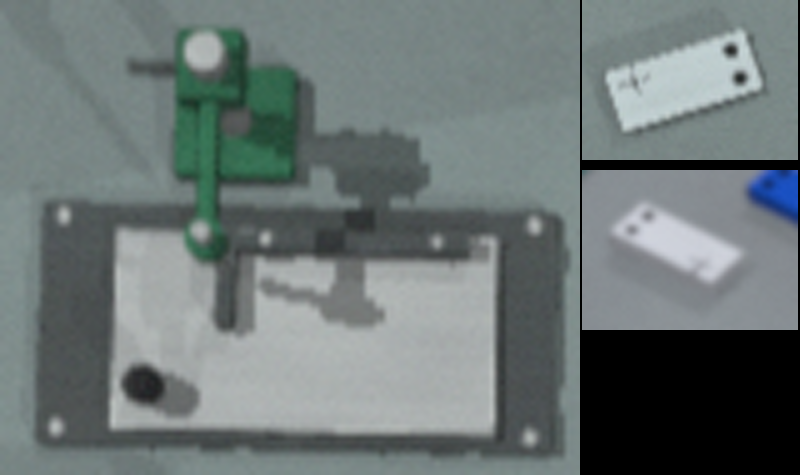

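View pics/c2.png

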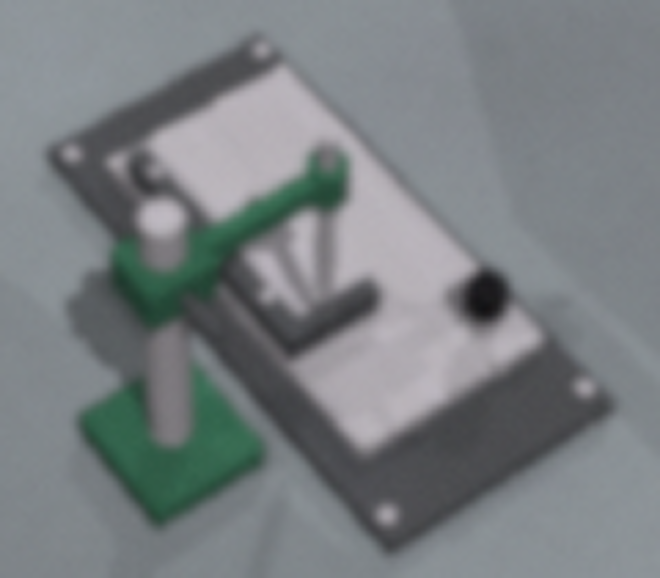

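The silver bar is the blank: cross at its upper-left (+x,+y) corner, holes at its right end. The fence has the same sense, with the stop on the left and the long fence at the top. Next I'll fit all poses jointly from both views.

```bash
cat > vis.py <<'E'
import numpy as np
from scipy.spatial.transform import Rotation as R
from plant import bot
cal={n:bot.get_calibration(n) for n in("scene","top")}
def proj(n,P,d=(0,0)):
    c=cal[n];p=(np.atleast_2d(P)-c["eye"])@R.from_euler("xyz",c["rotation"]).as_matrix()
    f=200/np.tan(np.radians(c["vfov"])/2)
    return p[:,:2]/p[:,2:]*f+[c["cx"],c["cy"]]+np.array(d)
def place(x,y,a,L):
    L=np.atleast_2d(L).astype(float);c,s=np.cos(a),np.sin(a)
    return np.c_[x+c*L[:,0]-s*L[:,1],y+s*L[:,0]+c*L[:,1],L[:,2]]
E
python3 - <<'E'
from vis import *
from scipy.optimize import least_squares
px=lambda q,k,o:(np.array(q,float)+.5)/k-.5+np.array(o)
T=lambda q:px(q,5,(236,124)); S=lambda q:px(q,5.5,(262,195))
sg=[(1,1),(1,-1),(-1,-1),(-1,1)]
bedT=T([(45,205),(560,213),(560,450),(38,443)]);bedS=S([(390,552),(48,152),(258,32),(612,405)])
scT=T([(64,215),(535,225),(530,437),(56,427)]);scS=S([(387,514),(72,153),(262,50),(584,387)])
cc=[(15,80,26),(15,-170,26),(-115,-170,26),(-115,80,26)]
caT=T([(117,228),(497,238),(495,436),(110,430)]);caS=S([(370,455),(108,160),(285,65),(545,345)])
knT,knS=T([(143,384)]),S([(486,297)]);stT=T([(226,328)])
puT,puS,tipS=T([(203,234)]),S([(327,154)]),S([(316,304)])
blT=px([(25,72),(163,30),(181,90),(44,131)],4,(404,208));blS=px([(130,113),(28,62),(58,33),(163,82)],4,(252,134))
def res(p,full=False):
    bx,by,a,fx,fy,ix,iy,py,x,y,b,z=p[:12];dT,dS=p[12:14],p[14:16]
    r={}
    def add(k,n,L,q,pose=(bx,by,a)):
        r[k]=proj(n,place(*pose,L),dT if n=="top" else dS)-q
    B=[(80*s,170*t,14) for s,t in sg];W=[(ix*s,iy*t,15) for s,t in sg];C=[(fx+u,fy+v,w) for u,v,w in cc]
    add("bedT","top",B,bedT);add("bedS","scene",B,bedS);add("scT","top",W,scT);add("scS","scene",W,scS)
    add("caT","top",C,caT);add("caS","scene",C,caS)
    add("knT","top",[(fx-90,fy+55,66)],knT);add("knS","scene",[(fx-90,fy+55,55)],knS);add("stT","top",[(fx-50,fy+6,48)],stT)
    P=(fx-14,py)
    add("puT","top",[P+(201,)],puT);add("puS","scene",[P+(201,)],puS);add("tip","scene",[P+(56,)],tipS)
    K=[(25*s,60*t,z) for s,t in sg]
    add("blT","top",K,blT,(x,y,b));add("blS","scene",K,blS,(x,y,b))
    if full:return r
    return np.concatenate([v.ravel() for v in r.values()]+[p[12:]/1.0])
s=least_squares(res,[600,100,0,50,30,70,160,30,450,-330,.25,20,0,0,0,0],loss="soft_l1")
p=s.x;bx,by,a,fx,fy,ix,iy,py=p[:8]
print(np.round(p,3));
sd=np.sqrt(np.diag(np.linalg.inv(s.jac.T@s.jac)));print(np.round(sd,2))
for k,v in res(p,True).items():print(k,np.round(v,1).tolist())
for n,L in dict(corner=(fx,fy,26),knob=(fx-90,fy+55,55),punch=(fx-14,py,56),mark0=(fx-14,fy-22,46)).items():print(n,place(bx,by,a,[L]).round(1))
E
```

```text
[ 5.70785e+02  9.69130e+01 -2.70000e-02  4.49730e+01  3.98580e+01
  7.00640e+01  1.54928e+02  4.39310e+01  4.39837e+02 -3.38547e+02
  2.96000e-01  2.02600e+01  1.57000e-01  8.00000e-03  7.10000e-02
 -5.70000e-02]
[2.55 2.58 0.   1.37 1.52 1.26 1.42 2.41 2.84 3.21 0.02 4.1  0.76 0.74
 0.72 0.66]
bedT [[-0.1, -0.6], [-0.2, -0.3], [-0.9, 0.7], [-0.4, 0.0]]
bedS [[-0.2, -0.7], [-0.7, -0.5], [0.3, 0.3], [0.6, -0.7]]
scT [[0.5, 0.4], [0.2, 0.2], [0.5, 0.1], [0.6, 0.3]]
scS [[-0.1, 0.7], [-0.1, 0.7], [-0.2, 0.7], [0.1, 0.7]]
caT [[-0.0, 0.5], [0.3, -0.1], [-0.0, -0.1], [0.0, -0.4]]
caS [[-1.4, -0.4], [-0.1, 0.6], [-0.1, 0.3], [0.1, -1.3]]
knT [[-0.3, 0.0]]
knS [[0.1, 0.4]]
stT [[-0.5, -0.3]]
puT [[-0.2, -0.4]]
puS [[0.1, -3.1]]
tip [[1.2, -0.1]]
blT [[-0.4, 0.3], [0.2, -0.2], [0.7, -0.5], [-0.3, 0.3]]
blS [[-0.2, 0.0], [0.0, -0.1], [0.9, -0.0], [-0.3, 0.2]]
corner [[616.8 135.5  26. ]]
knob [[528.4 193.   55. ]]
punch [[603. 140.  56.]]
mark0 [[602.2 113.9  46. ]]
```

```bash
cat > rows.py <<'E'
import numpy as np,sys,json
from plant import bot
# args: "x,y,z,yaw,n" absolute world waypoints (from measured pose); prints rows
o=bot.get_obs();p=np.array(o["tool_pos"]);w=o["tcp_rot"][2]
for a in sys.argv[1:]:
    *q,yw,n=map(float,a.split(","));q=np.array(q);n=int(n);d=(q-p)/n;s=(w-yw)/n
    for i in range(n):
        print(json.dumps({"xyz":[round(float(v),3) for v in ((np.cos(w)*d[0]+np.sin(w)*d[1])/80,(np.sin(w)*d[0]-np.cos(w)*d[1])/80,-d[2]/80)],"spin":round(s/.1,3)}))
        w-=s
    p=q;print("  norm",np.linalg.norm(d).round(1))
E
python3 rows.py 440,140,226,2.289,7 437,-338,160,1.867,10 437,-338,80,1.867,3
```

```text
{"xyz": [-0.597, -0.368, 0.0], "spin": 0.571}
{"xyz": [-0.617, -0.334, 0.0], "spin": 0.571}
{"xyz": [-0.635, -0.298, 0.0], "spin": 0.571}
{"xyz": [-0.651, -0.261, 0.0], "spin": 0.571}
{"xyz": [-0.665, -0.224, 0.0], "spin": 0.571}
{"xyz": [-0.677, -0.185, 0.0], "spin": 0.571}
{"xyz": [-0.686, -0.146, 0.0], "spin": 0.571}
  norm 56.1
{"xyz": [-0.447, -0.396, 0.082], "spin": 0.422}
{"xyz": [-0.464, -0.377, 0.082], "spin": 0.422}
{"xyz": [-0.479, -0.357, 0.082], "spin": 0.422}
{"xyz": [-0.494, -0.336, 0.082], "spin": 0.422}
{"xyz": [-0.508, -0.315, 0.082], "spin": 0.422}
{"xyz": [-0.52, -0.294, 0.082], "spin": 0.422}
{"xyz": [-0.532, -0.271, 0.082], "spin": 0.422}
{"xyz": [-0.543, -0.249, 0.082], "spin": 0.422}
{"xyz": [-0.553, -0.225, 0.082], "spin": 0.422}
{"xyz": [-0.562, -0.202, 0.082], "spin": 0.422}
  norm 48.3
{"xyz": [0.0, 0.0, 0.333], "spin": 0.0}
{"xyz": [0.0, 0.0, 0.333], "spin": 0.0}
{"xyz": [0.0, 0.0, 0.333], "spin": 0.0}
  norm 26.7
```

Emit:
jog_arm(
  targets=[
    {"xyz":[-0.597,-0.368,0],"spin":0.571},
    {"xyz":[-0.617,-0.334,0],"spin":0.571},
    {"xyz":[-0.635,-0.298,0],"spin":0.571},
    {"xyz":[-0.651,-0.261,0],"spin":0.571},
    {"xyz":[-0.665,-0.224,0],"spin":0.571},
    {"xyz":[-0.677,-0.185,0],"spin":0.571},
    {"xyz":[-0.686,-0.146,0],"spin":0.571},
    {"xyz":[-0.447,-0.396,0.082],"spin":0.422},
    {"xyz":[-0.464,-0.377,0.082],"spin":0.422},
    {"xyz":[-0.479,-0.357,0.082],"spin":0.422},
  ],
  gripper=100,
)

```text
time: 1.35
tool_pos: [438.8, -4.5, 206.6]
tcp_rot: [-3.141, -0.0, 2.161]
contact_force: [1.3, -0.3, 1.0]
grip_width: 91.7
finger_force: 0.0
```

Emit:
jog_arm(
  targets=[
    {"xyz":[-0.494,-0.336,0.082],"spin":0.422},
    {"xyz":[-0.508,-0.315,0.082],"spin":0.422},
    {"xyz":[-0.52,-0.294,0.082],"spin":0.422},
    {"xyz":[-0.532,-0.271,0.082],"spin":0.422},
    {"xyz":[-0.543,-0.249,0.082],"spin":0.422},
    {"xyz":[-0.553,-0.225,0.082],"spin":0.422},
    {"xyz":[-0.562,-0.202,0.082],"spin":0.422},
    {"xyz":[0,0,0.333],"spin":0},
    {"xyz":[0,0,0.333],"spin":0},
    {"xyz":[0,0,0.333],"spin":0},
  ],
)

```text
time: 2.6
tool_pos: [436.7, -337.5, 79.9]
tcp_rot: [-3.141, -0.001, 1.867]
contact_force: [0.5, -0.1, -0.6]
grip_width: 91.8
finger_force: 0.0
```

```bash
python3 rows.py 439.8,-338.5,5,1.867,4
```

```text
{"xyz": [-0.006, 0.008, 0.234], "spin": -0.001}
{"xyz": [-0.006, 0.008, 0.234], "spin": -0.001}
{"xyz": [-0.006, 0.008, 0.234], "spin": -0.001}
{"xyz": [-0.006, 0.008, 0.234], "spin": -0.001}
  norm 18.7
```

Emit:
jog_arm(
  targets=[
    {"xyz":[-0.006,0.008,0.234]},
    {"xyz":[-0.006,0.008,0.234]},
    {"xyz":[-0.006,0.008,0.234]},
    {"xyz":[-0.006,0.008,0.234]},
    {"xyz":[0,0,0]},
    {"xyz":[0,0,0]},
    {"xyz":[0,0,0]},
    {"xyz":[0,0,0]},
    {"xyz":[0,0,0]},
    {"xyz":[0,0,0]},
  ],
)

```text
invalid input
```

Emit:
jog_arm(
  targets=[
    {"xyz":[0,0,0]},
    {"xyz":[0,0,0]},
    {"xyz":[0,0,0]},
    {"xyz":[0,0,0]},
    {"xyz":[0,0,0]},
    {"xyz":[0,0,0]},
    {"xyz":[0,0,0]},
    {"xyz":[0,0,0]},
    {"xyz":[0,0,0]},
    {"xyz":[0,0,0]},
  ],
  gripper=0,
)

```text
invalid input
```

Spin has to be in every row.

Emit:
jog_arm(
  targets=[
    {"xyz":[-0.006,0.008,0.234],"spin":0},
    {"xyz":[-0.006,0.008,0.234],"spin":0},
    {"xyz":[-0.006,0.008,0.234],"spin":0},
    {"xyz":[-0.006,0.008,0.234],"spin":0},
    {"xyz":[0,0,0],"spin":0},
    {"xyz":[0,0,0],"spin":0},
    {"xyz":[0,0,0],"spin":0},
    {"xyz":[0,0,0],"spin":0},
    {"xyz":[0,0,0],"spin":0},
    {"xyz":[0,0,0],"spin":0},
  ],
)

```text
time: 3.85
tool_pos: [440.1, -338.6, 6.5]
tcp_rot: [3.141, 0.0, 1.867]
contact_force: [-0.9, -0.1, -0.3]
grip_width: 91.7
finger_force: 0.0
```

Emit:
jog_arm(
  targets=[
    {"xyz":[0,0,0],"spin":0},
    {"xyz":[0,0,0],"spin":0},
    {"xyz":[0,0,0],"spin":0},
    {"xyz":[0,0,0],"spin":0},
    {"xyz":[0,0,0],"spin":0},
    {"xyz":[0,0,0],"spin":0},
    {"xyz":[0,0,0],"spin":0},
    {"xyz":[0,0,0],"spin":0},
    {"xyz":[0,0,0],"spin":0},
    {"xyz":[0,0,0],"spin":0},
  ],
  gripper=0,
)

```text
time: 5.1
tool_pos: [440.2, -338.6, 6.3]
tcp_rot: [3.141, 0.0, 1.867]
contact_force: [1.2, 0.6, -0.3]
grip_width: 49.6
finger_force: 30.0
```

```bash
python3 rows.py 440.2,-338.6,110,1.867,3 558,71,110,1.544,9 558,71,45,1.544,3 558,71,33,1.544,2
```

```text
{"xyz": [-0.0, 0.0, -0.432], "spin": 0.0}
{"xyz": [-0.0, 0.0, -0.432], "spin": 0.0}
{"xyz": [-0.0, 0.0, -0.432], "spin": 0.0}
  norm 34.6
{"xyz": [0.496, 0.323, -0.0], "spin": 0.359}
{"xyz": [0.508, 0.305, -0.0], "spin": 0.359}
{"xyz": [0.518, 0.286, -0.0], "spin": 0.359}
{"xyz": [0.528, 0.267, -0.0], "spin": 0.359}
{"xyz": [0.537, 0.248, -0.0], "spin": 0.359}
{"xyz": [0.546, 0.229, -0.0], "spin": 0.359}
{"xyz": [0.554, 0.209, -0.0], "spin": 0.359}
{"xyz": [0.561, 0.189, -0.0], "spin": 0.359}
{"xyz": [0.567, 0.169, -0.0], "spin": 0.359}
  norm 47.4
{"xyz": [0.0, 0.0, 0.271], "spin": 0.0}
{"xyz": [0.0, 0.0, 0.271], "spin": 0.0}
{"xyz": [0.0, 0.0, 0.271], "spin": 0.0}
  norm 21.7
{"xyz": [0.0, 0.0, 0.075], "spin": 0.0}
{"xyz": [0.0, 0.0, 0.075], "spin": 0.0}
  norm 6.0
```

Emit:
jog_arm(
  targets=[
    {"xyz":[0,0,-0.432],"spin":0},
    {"xyz":[0,0,-0.432],"spin":0},
    {"xyz":[0,0,-0.432],"spin":0},
    {"xyz":[0.496,0.323,0],"spin":0.359},
    {"xyz":[0.508,0.305,0],"spin":0.359},
    {"xyz":[0.518,0.286,0],"spin":0.359},
    {"xyz":[0.528,0.267,0],"spin":0.359},
    {"xyz":[0.537,0.248,0],"spin":0.359},
    {"xyz":[0.546,0.229,0],"spin":0.359},
    {"xyz":[0.554,0.209,0],"spin":0.359},
  ],
)

```text
time: 6.35
tool_pos: [531.5, -18.6, 109.6]
tcp_rot: [-3.141, -0.0, 1.615]
contact_force: [0.1, 0.0, -2.4]
grip_width: 49.8
finger_force: 30.0
```

Emit:
jog_arm(
  targets=[
    {"xyz":[0.561,0.189,0],"spin":0.359},
    {"xyz":[0.567,0.169,0],"spin":0.359},
    {"xyz":[0,0,0.271],"spin":0},
    {"xyz":[0,0,0.271],"spin":0},
    {"xyz":[0,0,0.271],"spin":0},
    {"xyz":[0,0,0],"spin":0},
    {"xyz":[0,0,0],"spin":0},
    {"xyz":[0,0,0],"spin":0},
    {"xyz":[0,0,0],"spin":0},
    {"xyz":[0,0,0],"spin":0},
  ],
)

```text
time: 7.6
tool_pos: [558.1, 71.0, 45.4]
tcp_rot: [3.141, -0.0, 1.544]
contact_force: [-0.6, -0.5, -3.0]
grip_width: 49.8
finger_force: 30.0
```

```bash
python3 rows.py 558,71,32.5,1.544,5;python3 - <<'E'
from plant import bot
import cv2,numpy as np
up=lambda im,x,y,w,h,k:cv2.resize(im[y:y+h,x:x+w],None,fx=k,fy=k,interpolation=cv2.INTER_CUBIC)
t=bot.capture("top");s=bot.capture("scene")
cv2.imwrite("pics/c3.png",np.hstack([up(t,236,124,116,120,3.4),up(s,262,175,120,120,3.4)]))
E
```

```text
{"xyz": [0.0, -0.0, 0.032], "spin": -0.0}
{"xyz": [0.0, -0.0, 0.032], "spin": -0.0}
{"xyz": [0.0, -0.0, 0.032], "spin": -0.0}
{"xyz": [0.0, -0.0, 0.032], "spin": -0.0}
{"xyz": [0.0, -0.0, 0.032], "spin": -0.0}
  norm 2.6
```

View pics/c3.png

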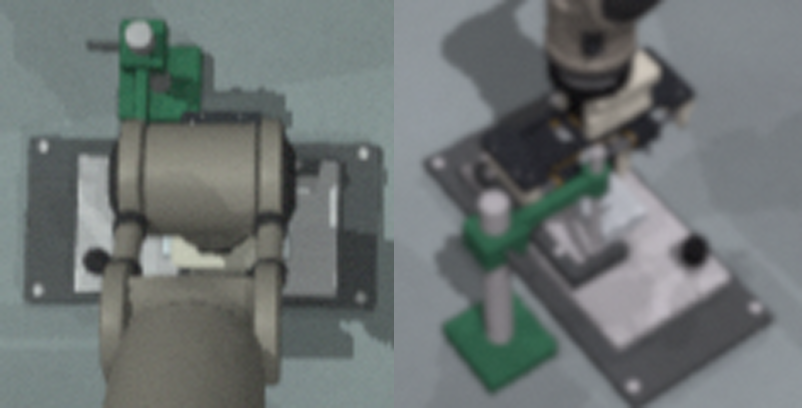

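The gripper holds the blank above the carriage, clear of the fence at about (560,260) and short of the stop at (600,260). Lower and release.

Emit:
jog_arm(
  targets=[
    {"xyz":[0,0,0.032],"spin":0},
    {"xyz":[0,0,0.032],"spin":0},
    {"xyz":[0,0,0.032],"spin":0},
    {"xyz":[0,0,0.032],"spin":0},
    {"xyz":[0,0,0.032],"spin":0},
    {"xyz":[0,0,0],"spin":0},
    {"xyz":[0,0,0],"spin":0},
    {"xyz":[0,0,0],"spin":0},
    {"xyz":[0,0,0],"spin":0},
    {"xyz":[0,0,0],"spin":0},
  ],
)

```text
time: 8.95
tool_pos: [558.0, 71.0, 32.3]
tcp_rot: [3.141, -0.0, 1.544]
contact_force: [-0.8, 0.4, 1.7]
grip_width: 49.7
finger_force: 30.0
```

Emit:
jog_arm(
  targets=[
    {"xyz":[0,0,0],"spin":0},
    {"xyz":[0,0,0],"spin":0},
    {"xyz":[0,0,0],"spin":0},
    {"xyz":[0,0,0],"spin":0},
    {"xyz":[0,0,-0.2],"spin":0},
    {"xyz":[0,0,-0.3],"spin":0},
    {"xyz":[0,0,0],"spin":0},
    {"xyz":[0,0,0],"spin":0},
    {"xyz":[0,0,0],"spin":0},
    {"xyz":[0,0,0],"spin":0},
  ],
  gripper=68,
)

```text
time: 10.2
tool_pos: [557.6, 71.0, 71.5]
tcp_rot: [-3.14, -0.0, 1.544]
contact_force: [-0.0, -1.1, 0.6]
grip_width: 62.5
finger_force: 0.0
```

Emit:
jog_arm(
  targets=[
    {"xyz":[-0.025,-0.325,0],"spin":0},
    {"xyz":[-0.025,-0.325,0],"spin":0},
    {"xyz":[0,0,0],"spin":0},
    {"xyz":[0,0,0],"spin":0},
    {"xyz":[0,0,0.25],"spin":0},
    {"xyz":[0,0,0.25],"spin":0},
    {"xyz":[0,0,0],"spin":0},
    {"xyz":[0,0,0],"spin":0},
    {"xyz":[0,0,0],"spin":0},
    {"xyz":[0,0,0],"spin":0},
  ],
  gripper=0,
)

```text
time: 11.45
tool_pos: [506.3, 68.4, 32.8]
tcp_rot: [3.14, -0.0, 1.544]
contact_force: [-0.1, 0.3, 0.2]
grip_width: 0.5
finger_force: 0.0
```

```bash
python3 - <<'E'
from plant import bot
import cv2,numpy as np
up=lambda im,x,y,w,h,k:cv2.resize(im[y:y+h,x:x+w],None,fx=k,fy=k,interpolation=cv2.INTER_CUBIC)
s=bot.capture("scene");t=bot.capture("top")
cv2.imwrite("pics/c4.png",np.hstack([up(t,246,154,105,90,4),up(s,280,190,90,90,4)]))
o=bot.get_obs();print(o["tool_pos"],o["contact_force"],o["grip_width"])
E
```

```text
[506.06796122  68.38693378  32.55622067] [-0.04584911 -0.52599216  0.36480154] 0.49309928319500335
```

View pics/c4.png

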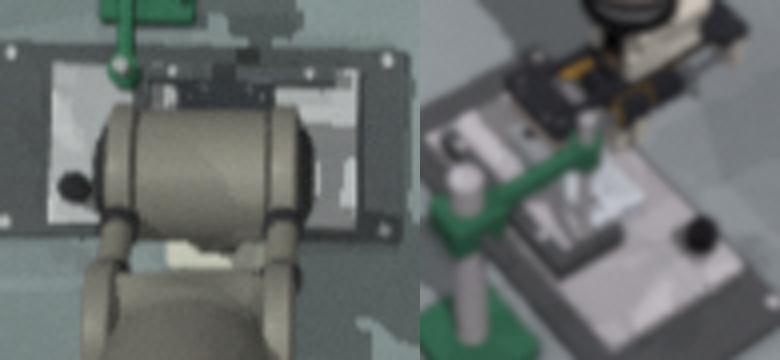

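Emit:
jog_arm(
  targets=[
    {"xyz":[0,0.05,0],"spin":0},
    {"xyz":[0,0.05,0],"spin":0},
    {"xyz":[0,0.05,0],"spin":0},
    {"xyz":[0,0.05,0],"spin":0},
    {"xyz":[0,0.05,0],"spin":0},
    {"xyz":[0,0.05,0],"spin":0},
    {"xyz":[0,0.05,0],"spin":0},
    {"xyz":[0,0.03,0],"spin":0},
    {"xyz":[0,0.02,0],"spin":0},
    {"xyz":[0,0.01,0],"spin":0},
  ],
)

```text
time: 12.8
tool_pos: [538.7, 67.5, 32.1]
tcp_rot: [3.142, -0.0, 1.544]
contact_force: [-3.2, -0.9, 1.6]
grip_width: 0.2
finger_force: 1.5
```

```bash
python3 - <<'E'
from plant import bot
import cv2,numpy as np
up=lambda im,x,y,w,h,k:cv2.resize(im[y:y+h,x:x+w],None,fx=k,fy=k,interpolation=cv2.INTER_CUBIC)
F=[]
for i in range(6):
    s=bot.capture("scene");F.append(bot.get_obs()["contact_force"])
print(np.mean(F,0),np.std(F,0))
cv2.imwrite("pics/c5.png",up(s,285,200,70,60,9))
o=bot.get_obs();print(o["tool_pos"],o["time"])
E
```

```text
[-1.89689697 -0.22605216  1.1670408 ] [0.47082143 0.39620953 0.53819064]
[538.73120114  67.47438942  32.17164703] 13.1
```

View pics/c5.png

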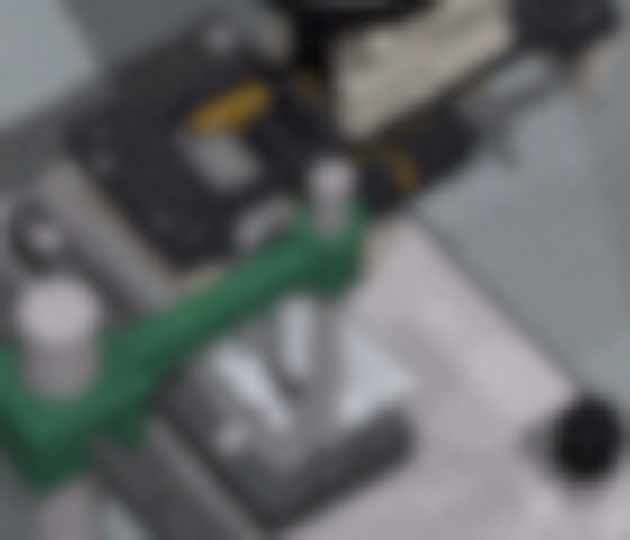

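The blank is being pushed with about 2 N of friction and is still a few mm short of the long fence. I'll advance finely.

Emit:
jog_arm(
  targets=[
    {"xyz":[0,0.003,0],"spin":0},
    {"xyz":[0,0.003,0],"spin":0},
    {"xyz":[0,0.003,0],"spin":0},
    {"xyz":[0,0.003,0],"spin":0},
    {"xyz":[0,0.003,0],"spin":0},
    {"xyz":[0,0.003,0],"spin":0},
    {"xyz":[0,0.003,0],"spin":0},
    {"xyz":[0,0.003,0],"spin":0},
    {"xyz":[0,0,0],"spin":0},
    {"xyz":[0,0,0],"spin":0},
  ],
)

```text
time: 14.35
tool_pos: [540.6, 67.5, 32.2]
tcp_rot: [3.141, -0.0, 1.544]
contact_force: [-2.0, 0.2, 0.2]
grip_width: 0.3
finger_force: 1.1
```

Emit:
jog_arm(
  targets=[
    {"xyz":[0,0.002,0],"spin":0},
    {"xyz":[0,0.002,0],"spin":0},
    {"xyz":[0,0.002,0],"spin":0},
    {"xyz":[0,0.002,0],"spin":0},
    {"xyz":[0,0.002,0],"spin":0},
    {"xyz":[0,0.002,0],"spin":0},
    {"xyz":[0,0,0],"spin":0},
    {"xyz":[0,0,0],"spin":0},
    {"xyz":[0,0,0],"spin":0},
    {"xyz":[0,0,0],"spin":0},
  ],
)

```text
time: 15.6
tool_pos: [541.5, 67.4, 32.2]
tcp_rot: [3.142, -0.0, 1.544]
contact_force: [-2.7, -0.7, 0.9]
grip_width: 0.8
finger_force: 1.1
```

Emit:
jog_arm(
  targets=[
    {"xyz":[0,0.002,0],"spin":0},
    {"xyz":[0,0.002,0],"spin":0},
    {"xyz":[0,0.002,0],"spin":0},
    {"xyz":[0,0.002,0],"spin":0},
    {"xyz":[0,0.002,0],"spin":0},
    {"xyz":[0,0,0],"spin":0},
    {"xyz":[0,0,0],"spin":0},
    {"xyz":[0,0,0],"spin":0},
    {"xyz":[0,0,0],"spin":0},
    {"xyz":[0,0,0],"spin":0},
  ],
)

```text
time: 16.85
tool_pos: [542.4, 67.4, 32.2]
tcp_rot: [3.141, -0.0, 1.544]
contact_force: [-2.8, 0.1, 1.8]
grip_width: 0.6
finger_force: 1.1
```

Emit:
jog_arm(
  targets=[
    {"xyz":[0,0.002,0],"spin":0},
    {"xyz":[0,0.002,0],"spin":0},
    {"xyz":[0,0.002,0],"spin":0},
    {"xyz":[0,0.002,0],"spin":0},
    {"xyz":[0,0.002,0],"spin":0},
    {"xyz":[0,0,0],"spin":0},
    {"xyz":[0,0,0],"spin":0},
    {"xyz":[0,0,0],"spin":0},
    {"xyz":[0,0,0],"spin":0},
    {"xyz":[0,0,0],"spin":0},
  ],
)

```text
time: 18.1
tool_pos: [543.1, 67.4, 32.2]
tcp_rot: [3.141, -0.0, 1.544]
contact_force: [-1.8, 0.3, 1.0]
grip_width: 0.5
finger_force: 1.1
```

Emit:
jog_arm(
  targets=[
    {"xyz":[0,0.002,0],"spin":0},
    {"xyz":[0,0.002,0],"spin":0},
    {"xyz":[0,0.002,0],"spin":0},
    {"xyz":[0,0.002,0],"spin":0},
    {"xyz":[0,0.002,0],"spin":0},
    {"xyz":[0,0,0],"spin":0},
    {"xyz":[0,0,0],"spin":0},
    {"xyz":[0,0,0],"spin":0},
    {"xyz":[0,0,0],"spin":0},
    {"xyz":[0,0,0],"spin":0},
  ],
)

```text
time: 19.35
tool_pos: [544.0, 67.4, 32.2]
tcp_rot: [3.141, -0.0, 1.544]
contact_force: [-2.1, -0.5, 0.1]
grip_width: 0.2
finger_force: 1.1
```

Emit:
jog_arm(
  targets=[
    {"xyz":[0,0.002,0],"spin":0},
    {"xyz":[0,0.002,0],"spin":0},
    {"xyz":[0,0.002,0],"spin":0},
    {"xyz":[0,0.002,0],"spin":0},
    {"xyz":[0,0.002,0],"spin":0},
    {"xyz":[0,0,0],"spin":0},
    {"xyz":[0,0,0],"spin":0},
    {"xyz":[0,0,0],"spin":0},
    {"xyz":[0,0,0],"spin":0},
    {"xyz":[0,0,0],"spin":0},
  ],
)

```text
time: 20.6
tool_pos: [544.7, 67.3, 32.1]
tcp_rot: [3.142, -0.0, 1.544]
contact_force: [-1.9, 0.5, 2.0]
grip_width: 0.3
finger_force: 1.1
```

Emit:
jog_arm(
  targets=[
    {"xyz":[0,0.002,0],"spin":0},
    {"xyz":[0,0.002,0],"spin":0},
    {"xyz":[0,0.002,0],"spin":0},
    {"xyz":[0,0.002,0],"spin":0},
    {"xyz":[0,0,0],"spin":0},
    {"xyz":[0,0,0],"spin":0},
    {"xyz":[0,0,0],"spin":0},
    {"xyz":[0,0,0],"spin":0},
    {"xyz":[0,0,0],"spin":0},
    {"xyz":[0,0,0],"spin":0},
  ],
)

```text
time: 21.85
tool_pos: [545.4, 67.3, 32.2]
tcp_rot: [3.141, -0.0, 1.544]
contact_force: [-2.4, 0.0, -0.4]
grip_width: 0.3
finger_force: 1.1
```

Emit:
jog_arm(
  targets=[
    {"xyz":[0,0.002,0],"spin":0},
    {"xyz":[0,0.002,0],"spin":0},
    {"xyz":[0,0.002,0],"spin":0},
    {"xyz":[0,0.002,0],"spin":0},
    {"xyz":[0,0,0],"spin":0},
    {"xyz":[0,0,0],"spin":0},
    {"xyz":[0,0,0],"spin":0},
    {"xyz":[0,0,0],"spin":0},
    {"xyz":[0,0,0],"spin":0},
    {"xyz":[0,0,0],"spin":0},
  ],
)

```text
time: 23.1
tool_pos: [546.0, 67.3, 32.2]
tcp_rot: [3.142, -0.0, 1.544]
contact_force: [-1.6, -0.1, 1.4]
grip_width: 0.5
finger_force: 1.1
```

Emit:
jog_arm(
  targets=[
    {"xyz":[0,0.002,0],"spin":0},
    {"xyz":[0,0.002,0],"spin":0},
    {"xyz":[0,0.002,0],"spin":0},
    {"xyz":[0,0.002,0],"spin":0},
    {"xyz":[0,0,0],"spin":0},
    {"xyz":[0,0,0],"spin":0},
    {"xyz":[0,0,0],"spin":0},
    {"xyz":[0,0,0],"spin":0},
    {"xyz":[0,0,0],"spin":0},
    {"xyz":[0,0,0],"spin":0},
  ],
)

```text
time: 24.35
tool_pos: [546.7, 67.3, 32.2]
tcp_rot: [3.141, -0.0, 1.544]
contact_force: [-2.8, -0.1, 0.8]
grip_width: 0.6
finger_force: 1.1
```

```bash
python3 - <<'E'
from plant import bot
import cv2,numpy as np
up=lambda im,x,y,w,h,k:cv2.resize(im[y:y+h,x:x+w],None,fx=k,fy=k,interpolation=cv2.INTER_CUBIC)
I=[bot.capture("scene").astype(float) for i in range(8)];t=np.mean([bot.capture("top").astype(float) for i in range(4)],0)
s=np.clip(np.mean(I,0),0,255).astype(np.uint8);cv2.imwrite("pics/s6full.png",s);t=t.astype(np.uint8)
cv2.imwrite("pics/c6.png",np.hstack([up(s,285,215,60,55,7.2),up(t,262,154,50,55,7.2)]))
o=bot.get_obs();print(o["tool_pos"],o["time"],o["contact_force"])
E
```

```text
[546.65020896  67.26689974  32.16007659] 24.95 [-1.1019817  -0.16656568  0.4933385 ]
```

View pics/c6.png

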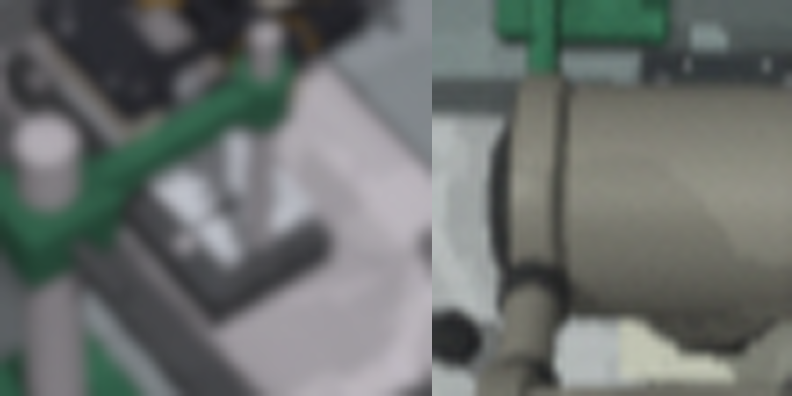

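Blank edge is close to the long fence (left part, around (200,240)), with force still only at the friction level, so it isn't seated yet. Continuing in small steps.

Emit:
jog_arm(
  targets=[
    {"xyz":[0,0.002,0],"spin":0},
    {"xyz":[0,0.002,0],"spin":0},
    {"xyz":[0,0.002,0],"spin":0},
    {"xyz":[0,0.002,0],"spin":0},
    {"xyz":[0,0,0],"spin":0},
    {"xyz":[0,0,0],"spin":0},
    {"xyz":[0,0,0],"spin":0},
    {"xyz":[0,0,0],"spin":0},
    {"xyz":[0,0,0],"spin":0},
    {"xyz":[0,0,0],"spin":0},
  ],
)

```text
time: 26.2
tool_pos: [547.3, 67.3, 32.2]
tcp_rot: [3.141, -0.0, 1.544]
contact_force: [-2.1, 0.3, 2.4]
grip_width: 0.5
finger_force: 1.1
```

Emit:
jog_arm(
  targets=[
    {"xyz":[0,0.002,0],"spin":0},
    {"xyz":[0,0.002,0],"spin":0},
    {"xyz":[0,0.002,0],"spin":0},
    {"xyz":[0,0.002,0],"spin":0},
    {"xyz":[0,0,0],"spin":0},
    {"xyz":[0,0,0],"spin":0},
    {"xyz":[0,0,0],"spin":0},
    {"xyz":[0,0,0],"spin":0},
    {"xyz":[0,0,0],"spin":0},
    {"xyz":[0,0,0],"spin":0},
  ],
)

```text
time: 27.45
tool_pos: [548.0, 67.2, 32.2]
tcp_rot: [3.141, -0.0, 1.544]
contact_force: [-1.2, 1.4, 1.0]
grip_width: 0.1
finger_force: 1.1
```

Emit:
jog_arm(
  targets=[
    {"xyz":[0,0.002,0],"spin":0},
    {"xyz":[0,0.002,0],"spin":0},
    {"xyz":[0,0.002,0],"spin":0},
    {"xyz":[0,0.002,0],"spin":0},
    {"xyz":[0,0.002,0],"spin":0},
    {"xyz":[0,0,0],"spin":0},
    {"xyz":[0,0,0],"spin":0},
    {"xyz":[0,0,0],"spin":0},
    {"xyz":[0,0,0],"spin":0},
    {"xyz":[0,0,0],"spin":0},
  ],
)

```text
time: 28.7
tool_pos: [548.6, 67.3, 32.1]
tcp_rot: [-3.141, -0.0, 1.544]
contact_force: [-4.2, -0.7, 2.5]
grip_width: 0.4
finger_force: 1.9
```

Emit:
jog_arm(
  targets=[
    {"xyz":[0,0.001,0],"spin":0},
    {"xyz":[0,0.001,0],"spin":0},
    {"xyz":[0,0.001,0],"spin":0},
    {"xyz":[0,0,0],"spin":0},
    {"xyz":[0,0,0],"spin":0},
    {"xyz":[0,0,0],"spin":0},
    {"xyz":[0,0,0],"spin":0},
    {"xyz":[0,0,0],"spin":0},
    {"xyz":[0,0,0],"spin":0},
    {"xyz":[0,0,0],"spin":0},
  ],
)

```text
time: 29.95
tool_pos: [548.9, 67.3, 32.2]
tcp_rot: [-3.142, -0.0, 1.544]
contact_force: [-4.8, 2.0, 2.1]
grip_width: 0.5
finger_force: 2.4
```

```bash
python3 - <<'E'
from plant import bot
import numpy as np
F=[]
for i in range(5):
    bot.capture("top");o=bot.get_obs();F.append(np.r_[o["contact_force"],o["moment"],o["tool_pos"],o["tcp_rot"][2]])
print(np.mean(F,0).round(3),o["time"])
E
```

```text
[-4.7830e+00  1.4400e+00  1.7920e+00  2.1000e-01  8.1800e-01  1.5000e-02
  5.4884e+02  6.7299e+01  3.2133e+01  1.5440e+00] 30.2
```

Emit:
jog_arm(
  targets=[
    {"xyz":[0,-0.05,0],"spin":0},
    {"xyz":[0,-0.05,0],"spin":0},
    {"xyz":[-0.49,0,0],"spin":0},
    {"xyz":[-0.485,0,0],"spin":0},
    {"xyz":[0,0,0],"spin":0},
    {"xyz":[0,0.3,0],"spin":0},
    {"xyz":[0,0.325,0],"spin":0},
    {"xyz":[0,0,0],"spin":0},
    {"xyz":[0.03,0,0],"spin":0},
    {"xyz":[0.03,0,0],"spin":0},
  ],
)

```text
time: 31.45
tool_pos: [588.1, -6.5, 32.1]
tcp_rot: [-3.141, -0.0, 1.544]
contact_force: [-0.6, -0.2, 0.1]
grip_width: 0.4
finger_force: 0.0
```

Emit:
jog_arm(
  targets=[
    {"xyz":[0.01,0,0],"spin":0},
    {"xyz":[0.01,0,0],"spin":0},
    {"xyz":[0.01,0,0],"spin":0},
    {"xyz":[0.01,0,0],"spin":0},
    {"xyz":[0.01,0,0],"spin":0},
    {"xyz":[0.01,0,0],"spin":0},
    {"xyz":[0.01,0,0],"spin":0},
    {"xyz":[0.01,0,0],"spin":0},
    {"xyz":[0,0,0],"spin":0},
    {"xyz":[0,0,0],"spin":0},
  ],
)

```text
time: 32.7
tool_pos: [589.1, -0.8, 32.2]
tcp_rot: [3.142, 0.0, 1.544]
contact_force: [0.9, -0.7, -0.4]
grip_width: 0.6
finger_force: 0.8
```

Emit:
jog_arm(
  targets=[
    {"xyz":[0.008,0,0],"spin":0},
    {"xyz":[0.008,0,0],"spin":0},
    {"xyz":[0.008,0,0],"spin":0},
    {"xyz":[0.008,0,0],"spin":0},
    {"xyz":[0.008,0,0],"spin":0},
    {"xyz":[0.008,0,0],"spin":0},
    {"xyz":[0.008,0,0],"spin":0},
    {"xyz":[0.008,0,0],"spin":0},
    {"xyz":[0,0,0],"spin":0},
    {"xyz":[0,0,0],"spin":0},
  ],
)

```text
time: 33.95
tool_pos: [589.3, 3.8, 32.2]
tcp_rot: [-3.142, 0.001, 1.544]
contact_force: [-1.3, -4.5, -1.4]
grip_width: 0.5
finger_force: 2.5
```

Emit:
jog_arm(
  targets=[
    {"xyz":[0.003,0,0],"spin":0},
    {"xyz":[0.003,0,0],"spin":0},
    {"xyz":[0.003,0,0],"spin":0},
    {"xyz":[0.003,0,0],"spin":0},
    {"xyz":[0,0,0],"spin":0},
    {"xyz":[0,0,0],"spin":0},
    {"xyz":[0,0,0],"spin":0},
    {"xyz":[0,0,0],"spin":0},
    {"xyz":[0,0,0],"spin":0},
    {"xyz":[0,0,0],"spin":0},
  ],
)

```text
time: 35.2
tool_pos: [589.2, 3.8, 32.2]
tcp_rot: [-3.141, 0.002, 1.544]
contact_force: [-0.3, -8.5, -0.1]
grip_width: 0.2
finger_force: 4.4
```

Tight on the stop: the arm stayed put while force rose to 8.5 N, below the carriage's 14 N. Next is the knob, with the gripper spun 90° so it closes along the slide.

```bash
python3 rows.py 589.2,-2,34,1.544,1 585,-2,90,1.544,1 478,-2,90,1.844,3 478,192,90,2.644,8 530,192,90,3.115,5 530,192,36,3.115,2
```

```text
{"xyz": [-0.073, 0.002, -0.023], "spin": -0.0}
  norm 6.1
{"xyz": [-0.001, -0.052, -0.7], "spin": 0.0}
  norm 56.2
{"xyz": [-0.012, -0.446, -0.0], "spin": -1.0}
{"xyz": [0.033, -0.445, -0.0], "spin": -1.0}
{"xyz": [0.077, -0.439, -0.0], "spin": -1.0}
  norm 35.7
{"xyz": [0.292, 0.082, -0.0], "spin": -1.0}
{"xyz": [0.282, 0.111, -0.0], "spin": -1.0}
{"xyz": [0.27, 0.138, -0.0], "spin": -1.0}
{"xyz": [0.255, 0.164, -0.0], "spin": -1.0}
{"xyz": [0.237, 0.189, -0.0], "spin": -1.0}
{"xyz": [0.217, 0.212, -0.0], "spin": -1.0}
{"xyz": [0.195, 0.232, -0.0], "spin": -1.0}
{"xyz": [0.171, 0.251, -0.0], "spin": -1.0}
  norm 24.2
{"xyz": [-0.114, 0.062, -0.0], "spin": -0.942}
{"xyz": [-0.12, 0.051, -0.0], "spin": -0.942}
{"xyz": [-0.124, 0.04, -0.0], "spin": -0.942}
{"xyz": [-0.127, 0.028, -0.0], "spin": -0.942}
{"xyz": [-0.129, 0.016, -0.0], "spin": -0.942}
  norm 10.4
{"xyz": [0.0, 0.0, 0.338], "spin": 0.0}
{"xyz": [0.0, 0.0, 0.338], "spin": 0.0}
  norm 27.0
```

Emit:
jog_arm(
  targets=[
    {"xyz":[-0.1,0,-0.02],"spin":0},
    {"xyz":[0,-0.052,-0.7],"spin":0},
    {"xyz":[-0.012,-0.446,0],"spin":-1},
    {"xyz":[0.033,-0.445,0],"spin":-1},
    {"xyz":[0.077,-0.439,0],"spin":-1},
    {"xyz":[0.292,0.082,0],"spin":-1},
    {"xyz":[0.282,0.111,0],"spin":-1},
    {"xyz":[0.27,0.138,0],"spin":-1},
    {"xyz":[0.255,0.164,0],"spin":-1},
    {"xyz":[0.237,0.189,0],"spin":-1},
  ],
  gripper=100,
)

```text
time: 36.45
tool_pos: [478.0, 119.9, 90.1]
tcp_rot: [3.14, -0.0, 2.347]
contact_force: [-0.1, -1.5, 0.2]
grip_width: 90.7
finger_force: 0.0
```

Emit:
jog_arm(
  targets=[
    {"xyz":[0.217,0.212,0],"spin":-1},
    {"xyz":[0.195,0.232,0],"spin":-1},
    {"xyz":[0.171,0.251,0],"spin":-1},
    {"xyz":[-0.114,0.062,0],"spin":-0.942},
    {"xyz":[-0.12,0.051,0],"spin":-0.942},
    {"xyz":[-0.124,0.04,0],"spin":-0.942},
    {"xyz":[-0.127,0.028,0],"spin":-0.942},
    {"xyz":[-0.129,0.016,0],"spin":-0.942},
    {"xyz":[0,0,0],"spin":0},
    {"xyz":[0,0,0],"spin":0},
  ],
)

```text
time: 37.7
tool_pos: [529.4, 191.8, 89.7]
tcp_rot: [3.141, -0.001, 3.113]
contact_force: [0.6, -0.2, -0.3]
grip_width: 92.3
finger_force: 0.0
```

```bash
python3 rows.py 530,191.5,38,3.115,3; python3 - <<'E'
from plant import bot
import cv2,numpy as np
up=lambda im,x,y,w,h,k:cv2.resize(im[y:y+h,x:x+w],None,fx=k,fy=k,interpolation=cv2.INTER_CUBIC)
m=lambda n:np.mean([bot.capture(n).astype(float) for i in range(4)],0).astype(np.uint8)
s=m("scene");t=m("top");cv2.imwrite("pics/s7.png",s);cv2.imwrite("pics/t7.png",t)
cv2.imwrite("pics/c7.png",np.vstack([up(t,236,150,114,44,7),up(s,265,215,114,62,4.7)[:,:798] if 0 else cv2.resize(s[215:270,270:370],(798,290),interpolation=cv2.INTER_CUBIC)]))
E
```

```text
{"xyz": [-0.003, -0.001, 0.215], "spin": -0.006}
{"xyz": [-0.003, -0.001, 0.215], "spin": -0.006}
{"xyz": [-0.003, -0.001, 0.215], "spin": -0.006}
  norm 17.2
```

View pics/c7.png

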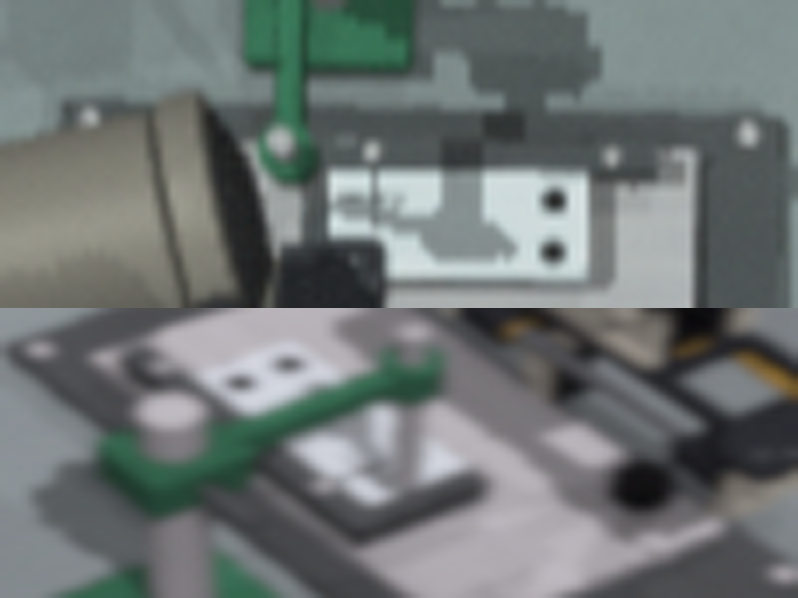

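```bash
cat >> vis.py <<'E'
def back(n,uv,z):
    c=cal[n];f=200/np.tan(np.radians(c["vfov"])/2)
    d=R.from_euler("xyz",c["rotation"]).as_matrix()@np.array([(uv[0]-c["cx"])/f,(uv[1]-c["cy"])/f,1])
    return c["eye"]+d*(z-c["eye"][2])/d[2]
E
python3 - <<'E'
from vis import *
T=lambda q:(np.array(q)+.5)/7-.5+np.array([236,150])
S=lambda q:(np.array(q)+.5)/np.array([7.98,290/55])-.5+np.array([270,215])
for n,q,z in [("punchtop",(280,142),201),("ring",(288,152),173),("mark",(374,203),46),("UL",(328,170),46),("UR",(590,171),46),("LR",(586,281),46)]:print(n,back("top",T(q),z).round(1))
for n,q,z in [("punchtop",(413,335),201),("tip",(403,478),56)]:print(n,back("scene",S(q),z).round(1))
for n,P in dict(top=(605,137,201),tip=(605,137,56),tip2=(605,140,56)).items():print(n,proj("scene",P).round(1),proj("top",P).round(1))
E
```

```text
punchtop [603.3 140.8 201. ]
ring [603.7 140.5 173. ]
mark [600.7 114.6  46. ]
UL [616.2 135.8  46. ]
UR [614.8  14.9  46. ]
LR [563.7  17.1  46. ]
punchtop [723.7 293.5 201. ]
tip [721.7 289.8  56. ]
top [[319.9 219.3]] [[276.9 169.3]]
tip [[319.1 249.5]] [[281.7 176.8]]
tip2 [[319.7 250.1]] [[280.8 176.8]]
```

Emit:
jog_arm(
  targets=[
    {"xyz":[0,0,0.2],"spin":0},
    {"xyz":[0,0,0.2],"spin":0},
    {"xyz":[0,0,0.2],"spin":0},
    {"xyz":[0,0,0.05],"spin":0},
    {"xyz":[0,0,0],"spin":0},
    {"xyz":[0,0,0],"spin":0},
    {"xyz":[0,0,0],"spin":0},
    {"xyz":[0,0,0],"spin":0},
    {"xyz":[0,0,0],"spin":0},
    {"xyz":[0,0,0],"spin":0},
  ],
  gripper=50,
)

```text
time: 39.35
tool_pos: [529.9, 191.7, 37.8]
tcp_rot: [3.141, 0.0, 3.115]
contact_force: [0.9, -0.2, -0.2]
grip_width: 46.0
finger_force: 0.0
```

Emit:
jog_arm(
  targets=[
    {"xyz":[0,0,0],"spin":0},
    {"xyz":[0,0,0],"spin":0},
    {"xyz":[0,0,0],"spin":0},
    {"xyz":[0,0,0],"spin":0},
    {"xyz":[0,0,0],"spin":0},
    {"xyz":[0,0,0],"spin":0},
    {"xyz":[0,0,0],"spin":0},
    {"xyz":[0,0,0],"spin":0},
    {"xyz":[0,0,0],"spin":0},
    {"xyz":[0,0,0],"spin":0},
  ],
  gripper=0,
)

```text
time: 40.6
tool_pos: [529.9, 191.5, 37.7]
tcp_rot: [-3.141, -0.0, 3.115]
contact_force: [-0.4, -3.3, 0.3]
grip_width: 25.5
finger_force: 30.0
```

Emit:
jog_arm(
  targets=[
    {"xyz":[0,0.03,0],"spin":0},
    {"xyz":[0,0.03,0],"spin":0},
    {"xyz":[0,0.03,0],"spin":0},
    {"xyz":[0,0.03,0],"spin":0},
    {"xyz":[0,0.03,0],"spin":0},
    {"xyz":[0,0.03,0],"spin":0},
    {"xyz":[0,0.03,0],"spin":0},
    {"xyz":[0,0.03,0],"spin":0},
    {"xyz":[0,0.03,0],"spin":0},
    {"xyz":[0,0,0],"spin":0},
  ],
)

```text
time: 41.85
tool_pos: [530.4, 211.3, 37.7]
tcp_rot: [-3.139, -0.001, 3.115]
contact_force: [-0.6, -12.1, 1.9]
grip_width: 25.3
finger_force: 30.0
```

Emit:
jog_arm(
  targets=[
    {"xyz":[0,0.014,0],"spin":0},
    {"xyz":[0,0.014,0],"spin":0},
    {"xyz":[0,0.014,0],"spin":0},
    {"xyz":[0,0.014,0],"spin":0},
    {"xyz":[0,0.014,0],"spin":0},
    {"xyz":[0,0.012,0],"spin":0},
    {"xyz":[0,0,0],"spin":0},
    {"xyz":[0,0,0],"spin":0},
    {"xyz":[0,0,0],"spin":0},
    {"xyz":[0,0,0],"spin":0},
  ],
)

```text
time: 43.1
tool_pos: [530.6, 217.6, 37.7]
tcp_rot: [-3.138, -0.001, 3.115]
contact_force: [0.3, -12.9, 2.0]
grip_width: 25.2
finger_force: 30.0
```

Emit:
jog_arm(
  targets=[
    {"xyz":[0,-0.02,0],"spin":0},
    {"xyz":[0,-0.02,0],"spin":0},
    {"xyz":[0,0,0],"spin":0},
    {"xyz":[0,0,0],"spin":0},
    {"xyz":[0,0,0],"spin":0},
    {"xyz":[0,0,0],"spin":0},
    {"xyz":[0,0,0],"spin":0},
    {"xyz":[0,0,0],"spin":0},
    {"xyz":[0,0,0],"spin":0},
    {"xyz":[0,0,0],"spin":0},
  ],
)

```text
time: 44.35
tool_pos: [530.6, 217.6, 37.8]
tcp_rot: [3.14, 0.001, 3.115]
contact_force: [1.0, 4.9, -2.7]
grip_width: 25.5
finger_force: 30.0
```

Emit:
jog_arm(
  targets=[
    {"xyz":[0,0,0],"spin":0},
    {"xyz":[0,0,0],"spin":0},
    {"xyz":[0,0,0],"spin":0},
    {"xyz":[0,0,0],"spin":0},
    {"xyz":[0,0,-0.3],"spin":0},
    {"xyz":[0,0,-0.4],"spin":0},
    {"xyz":[0.3,0,0],"spin":0.5},
    {"xyz":[0.4,0,0],"spin":1},
    {"xyz":[0,0,0],"spin":1},
    {"xyz":[0,0,0],"spin":1},
  ],
  gripper=70,
)

```text
time: 45.6
tool_pos: [474.4, 219.8, 94.0]
tcp_rot: [3.141, 0.0, 2.762]
contact_force: [0.2, -0.5, -0.4]
grip_width: 64.4
finger_force: 0.0
```

```bash
python3 - <<'E'
from vis import *
import cv2
up=lambda im,x,y,w,h,k:cv2.resize(im[y:y+h,x:x+w],None,fx=k,fy=k,interpolation=cv2.INTER_CUBIC)
m=lambda n:np.mean([bot.capture(n).astype(float) for i in range(5)],0)
s=m("scene");t=m("top");np.save("t8.npy",t);np.save("s8.npy",s)
cv2.imwrite("pics/c8.png",np.vstack([up(t.astype(np.uint8),242,158,100,35,8),up(s.astype(np.uint8),285,220,80,25,10)]))
g=t.mean(2)
cols=np.arange(288,316)
def edge(lo,hi,thr): # per column, subpixel row where dark->bright
    r=[]
    for c in cols:
        v=g[lo:hi,c];i=np.argmax(np.diff(v));r.append(lo+i+.5 if thr is None else lo+np.interp(thr,v[max(0,i-1):i+3],range(max(0,i-1),i+3)))
    return np.array(r)
e=edge(168,180,110);print(np.round(e,1).tolist())
print("white mask",np.unique(g[180,250:345].round()).size, g[178,285:325].round().astype(int).tolist())
print(g[186,285:325].round().astype(int).tolist())
o=bot.get_obs();print(o["time"],o["tool_pos"])
E
```

```text
[173.3, 173.2, 173.3, 173.3, 173.3, 173.3, 173.3, 173.3, 173.3, 173.3, 173.3, 173.9, 174.2, 174.1, 174.0, 174.0, 173.8, 173.3, 173.3, 173.3, 173.2, 173.2, 173.2, 173.2, 174.8, 177.0, 170.2, 170.3]
white mask 54 [134, 149, 181, 185, 188, 208, 210, 211, 214, 213, 214, 214, 213, 207, 153, 141, 141, 141, 142, 138, 113, 58, 55, 116, 206, 216, 212, 127, 110, 116, 161, 166, 166, 166, 166, 170, 176, 176, 176, 176]
[215, 214, 214, 214, 214, 214, 213, 214, 214, 214, 213, 209, 182, 152, 146, 146, 146, 148, 145, 142, 91, 57, 67, 111, 179, 210, 185, 132, 121, 128, 173, 180, 179, 179, 178, 179, 179, 178, 178, 179]
46.1 [474.67340932 219.69739205  93.73301683]
```

View pics/c8.png

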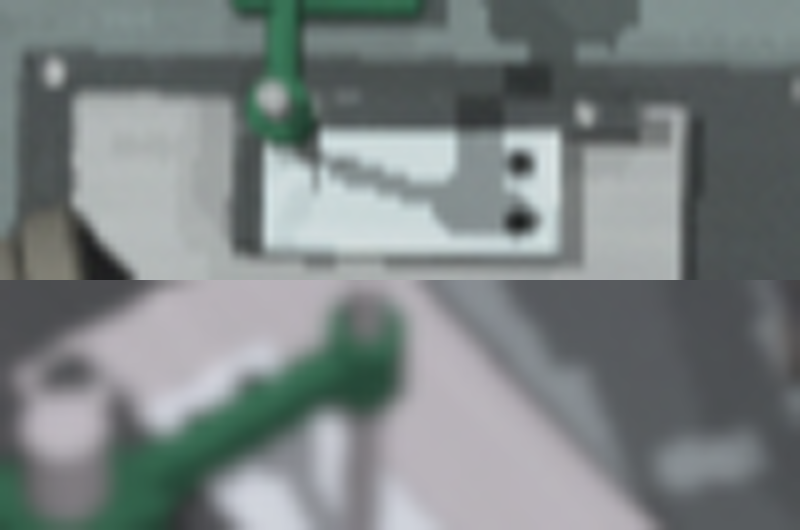

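Cross (its vertical arm at crop (317,178)) sits by the punch, and the blank looks seated. I'll check the slopes numerically.

```bash
python3 - <<'E'
from vis import *
g=np.load("t8.npy").mean(2)
def hedge(cols,lo,hi,thr,sgn):
    r=[]
    for c in cols:
        v=g[lo:hi,c]*sgn;k=np.nonzero((v[:-1]<thr*sgn)&(v[1:]>=thr*sgn))[0]
        if len(k):i=k[0];r.append((c,lo+i+(thr*sgn-v[i])/(v[i+1]-v[i])))
    r=np.array(r);return r
from scipy.stats import theilslopes
for n,a in dict(blank_low=(range(278,309),184,195,197,-1),blank_up=(range(285,298),168,178,150,1),bed_low=(range(285,340),195,222,100,1),carr_low=(range(285,330),192,218,120,-1)).items():
    r=hedge(*a);print(n,theilslopes(r[:,1],r[:,0])[:2] if len(r)>4 else 0,r[:,1].round(1).tolist())
# end edges
print([ (row,g[row,268:282].round().astype(int).tolist()) for row in (176,180,184,188)])
print([ (row,g[row,308:316].round().astype(int).tolist()) for row in (176,180,184,188)])
E
```

```text
blank_low (np.float64(-0.005616500205907944), np.float64(190.0491405938729)) [187.7, 188.1, 188.1, 188.1, 188.2, 188.2, 188.5, 188.6, 188.6, 188.6, 188.6, 188.5, 188.5, 188.5, 188.5, 188.5, 188.5, 188.5, 188.5, 188.4, 188.4, 188.4, 188.4, 188.4, 188.4, 188.4, 188.4, 188.3, 188.3, 188.4]
blank_up (np.float64(0.005602757973798183), np.float64(172.23115121448527)) [173.8, 173.8, 173.8, 173.8, 173.8, 173.9, 173.9, 173.9, 173.9, 173.9, 173.9, 173.9, 173.9]
bed_low (np.float64(0.01767555547201626), np.float64(208.46894004777977)) [212.9, 213.6, 213.8, 213.8, 213.8, 213.8, 213.8, 213.8, 213.8, 213.8, 213.8, 213.8, 213.8, 213.9, 213.9, 213.9, 213.9, 213.9, 214.0, 213.9, 214.0, 213.9, 213.9, 213.9, 214.0, 214.0, 214.1, 214.6, 214.1, 214.1, 214.1, 214.1, 214.0, 214.0, 214.0, 214.0, 214.1, 214.7, 214.8, 214.8, 214.8, 214.8, 214.8, 214.7, 214.0, 213.9, 213.9, 214.7, 214.9, 214.8, 214.8, 214.8, 214.8, 214.8, 214.8]
carr_low (np.float64(0.014227398769629704), np.float64(206.0621903080559)) [209.6, 209.7, 209.7, 209.7, 209.6, 209.6, 209.8, 209.9, 210.1, 210.2, 210.2, 210.2, 210.2, 210.2, 210.1, 210.1, 210.2, 210.2, 210.4, 210.5, 210.5, 210.5, 210.4, 210.4, 210.4, 210.4, 210.5, 210.5, 210.4, 210.5, 210.4, 210.5, 210.5, 210.4, 210.4, 210.4, 210.4, 210.4, 210.4, 210.4, 210.4, 210.0]
[(176, [162, 161, 157, 111, 84, 79, 88, 159, 132, 121, 106, 77, 81, 104]), (180, [161, 161, 156, 101, 80, 79, 102, 203, 212, 216, 214, 212, 205, 158]), (184, [162, 158, 129, 89, 81, 81, 104, 207, 214, 207, 203, 202, 204, 212]), (188, [173, 171, 153, 91, 75, 74, 103, 189, 193, 191, 193, 201, 203, 203])]
[(176, [195, 213, 216, 210, 127, 107, 112, 136]), (180, [192, 213, 215, 211, 132, 120, 127, 169]), (184, [131, 184, 209, 190, 134, 123, 128, 174]), (188, [209, 212, 210, 180, 131, 119, 128, 172])]
```

```bash
python3 rows.py 478,88.4,94,1.662,11 536,88.4,94,1.544,3 536,88.4,33,1.544,2
```

```text
{"xyz": [-0.058, -0.137, -0.0], "spin": 1.003}
{"xyz": [-0.072, -0.131, -0.0], "spin": 1.003}
{"xyz": [-0.085, -0.123, -0.0], "spin": 1.003}
{"xyz": [-0.096, -0.114, -0.0], "spin": 1.003}
{"xyz": [-0.107, -0.104, -0.0], "spin": 1.003}
{"xyz": [-0.117, -0.092, -0.0], "spin": 1.003}
{"xyz": [-0.126, -0.08, -0.0], "spin": 1.003}
{"xyz": [-0.133, -0.067, -0.0], "spin": 1.003}
{"xyz": [-0.139, -0.054, -0.0], "spin": 1.003}
{"xyz": [-0.144, -0.039, -0.0], "spin": 1.003}
{"xyz": [-0.147, -0.025, -0.0], "spin": 1.003}
  norm 11.9
{"xyz": [-0.022, 0.241, -0.0], "spin": 0.393}
{"xyz": [-0.013, 0.241, -0.0], "spin": 0.393}
{"xyz": [-0.003, 0.242, -0.0], "spin": 0.393}
  norm 19.3
{"xyz": [0.0, 0.0, 0.381], "spin": 0.0}
{"xyz": [0.0, 0.0, 0.381], "spin": 0.0}
  norm 30.5
```

Emit:
jog_arm(
  targets=[
    {"xyz":[-0.058,-0.137,0],"spin":1},
    {"xyz":[-0.072,-0.131,0],"spin":1},
    {"xyz":[-0.085,-0.123,0],"spin":1},
    {"xyz":[-0.096,-0.114,0],"spin":1},
    {"xyz":[-0.107,-0.104,0],"spin":1},
    {"xyz":[-0.117,-0.092,0],"spin":1},
    {"xyz":[-0.126,-0.08,0],"spin":1},
    {"xyz":[-0.133,-0.067,0],"spin":1},
    {"xyz":[-0.139,-0.054,0],"spin":1},
    {"xyz":[-0.144,-0.039,0],"spin":1},
  ],
  gripper=0,
)

```text
time: 47.35
tool_pos: [477.8, 100.1, 93.8]
tcp_rot: [3.141, -0.0, 1.762]
contact_force: [-0.3, 0.1, 0.1]
grip_width: 0.4
finger_force: 0.0
```

Emit:
jog_arm(
  targets=[
    {"xyz":[-0.147,-0.025,0],"spin":1},
    {"xyz":[-0.022,0.241,0],"spin":0.4},
    {"xyz":[-0.013,0.241,0],"spin":0.4},
    {"xyz":[-0.003,0.242,0],"spin":0.4},
    {"xyz":[0,0,0.38],"spin":0},
    {"xyz":[0,0,0.38],"spin":0},
    {"xyz":[0,0,0],"spin":0},
    {"xyz":[0,0.05,0],"spin":0},
    {"xyz":[0,0.05,0],"spin":0},
    {"xyz":[0,0,0],"spin":0},
  ],
)

```text
time: 48.6
tool_pos: [545.2, 88.5, 34.0]
tcp_rot: [3.139, -0.0, 1.545]
contact_force: [-0.1, 0.7, 0.8]
grip_width: 0.3
finger_force: 0.0
```

Emit:
jog_arm(
  targets=[
    {"xyz":[0,0.01,0],"spin":0},
    {"xyz":[0,0.01,0],"spin":0},
    {"xyz":[0,0.01,0],"spin":0},
    {"xyz":[0,0.01,0],"spin":0},
    {"xyz":[0,0,0],"spin":0},
    {"xyz":[0,0,0],"spin":0},
    {"xyz":[0,0,0],"spin":0},
    {"xyz":[0,0,0],"spin":0},
    {"xyz":[0,0,0],"spin":0},
    {"xyz":[0,0,0],"spin":0},
  ],
)

```text
time: 49.85
tool_pos: [547.3, 88.4, 33.0]
tcp_rot: [3.141, -0.0, 1.545]
contact_force: [-0.4, 0.5, 0.5]
grip_width: 0.2
finger_force: 0.0
```

Emit:
jog_arm(
  targets=[
    {"xyz":[0,0.005,0],"spin":0},
    {"xyz":[0,0.005,0],"spin":0},
    {"xyz":[0,0.005,0],"spin":0},
    {"xyz":[0,0.005,0],"spin":0},
    {"xyz":[0,0.002,0],"spin":0},
    {"xyz":[0,0.002,0],"spin":0},
    {"xyz":[0,0,0],"spin":0},
    {"xyz":[0,0,0],"spin":0},
    {"xyz":[0,0,0],"spin":0},
    {"xyz":[0,0,0],"spin":0},
  ],
)

```text
time: 51.1
tool_pos: [549.2, 88.3, 33.0]
tcp_rot: [3.142, -0.0, 1.545]
contact_force: [-0.7, 0.4, -0.6]
grip_width: 0.6
finger_force: 0.0
```

Emit:
jog_arm(
  targets=[
    {"xyz":[0,0.003,0],"spin":0},
    {"xyz":[0,0.003,0],"spin":0},
    {"xyz":[0,0.003,0],"spin":0},
    {"xyz":[0,0,0],"spin":0},
    {"xyz":[0,0,0],"spin":0},
    {"xyz":[0,0,0],"spin":0},
    {"xyz":[0,0,0],"spin":0},
    {"xyz":[0,0,0],"spin":0},
    {"xyz":[0,0,0],"spin":0},
    {"xyz":[0,0,0],"spin":0},
  ],
)

```text
time: 52.35
tool_pos: [549.9, 88.3, 32.9]
tcp_rot: [-3.141, -0.0, 1.545]
contact_force: [-1.4, -0.3, -0.5]
grip_width: 0.4
finger_force: 1.0
```

Emit:
jog_arm(
  targets=[
    {"xyz":[0,0.003,0],"spin":0},
    {"xyz":[0,0.003,0],"spin":0},
    {"xyz":[0,0.002,0],"spin":0},
    {"xyz":[0,0,0],"spin":0},
    {"xyz":[0,0,0],"spin":0},
    {"xyz":[0,0,0],"spin":0},
    {"xyz":[0,0,0],"spin":0},
    {"xyz":[0,0,0],"spin":0},
    {"xyz":[0,0,0],"spin":0},
    {"xyz":[0,0,0],"spin":0},
  ],
)

```text
time: 53.6
tool_pos: [550.1, 88.3, 32.8]
tcp_rot: [-3.14, -0.0, 1.545]
contact_force: [-5.0, -1.4, 1.1]
grip_width: 0.4
finger_force: 2.6
```

Emit:
jog_arm(
  targets=[
    {"xyz":[0,-0.1,0],"spin":0},
    {"xyz":[0,-0.3,0],"spin":0},
    {"xyz":[0,-0.2,-0.3],"spin":0},
    {"xyz":[0,0,-0.5],"spin":0},
    {"xyz":[0,0,0],"spin":0},
    {"xyz":[0,0,0],"spin":0},
    {"xyz":[0,0,0],"spin":0},
    {"xyz":[0,0,0],"spin":0},
    {"xyz":[0,0,0],"spin":0},
    {"xyz":[0,0,0],"spin":0},
  ],
)

```text
time: 54.85
tool_pos: [502.6, 89.5, 96.7]
tcp_rot: [-3.141, -0.0, 1.545]
contact_force: [0.3, -0.2, -0.9]
grip_width: 0.4
finger_force: 0.0
```

```bash
python3 - <<'E'
from vis import *
t=np.mean([bot.capture("top").astype(float) for i in range(3)],0).mean(2)
print([(r,t[r,268:282].round().astype(int).tolist()) for r in (180,184,187)],bot.get_obs()["time"],bot.get_obs()["tool_pos"])
print(bot.close_job())
E
```

```text
[(180, [72, 111, 104, 97, 93, 95, 98, 102, 107, 104, 105, 104, 101, 98]), (184, [95, 112, 114, 114, 115, 117, 116, 115, 115, 115, 116, 115, 117, 118]), (187, [107, 123, 125, 126, 126, 124, 124, 124, 125, 125, 124, 126, 126, 126])] 55.0 [502.62645985  89.51994103  96.93307795]
the job is handed in; nothing more can be done
None
```

I handed the job in at 55 s with the blank pressed into the fence corner (last pushes 8.5 N at the stop, 5 N at the long fence) and the carriage slid 26.1 mm to put the cross under the punch. No verdict came back, and after the slide I did not re-press the stop end, and my last image check there was blocked by the arm.

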